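Butt a cedar wall against the flip stop

ROBOT

A 6-joint arm with a two-finger parallel gripper is mounted at the origin on the work surface. World frame = base frame: x ahead of the robot, y to its left, z up, the work surface at z = 0. Lengths are in mm, angles in rad, forces in N, time in s.
With the tool pointing down it reaches from about 275 to 750 mm from the base axis. Payload 10.2 kg.
Tool frame: the origin (TCP) lies midway between the tips of the shut fingers; the grasp point (between the pads) lies 19 mm behind it; z points along the fingers, y is the line along which they close (so a half turn about z gives the same grasp; the last joint's range is limited). The gripper opens to 85 mm and grips with 20 to 120 N. Pads are 22 mm wide; open, the fingers measure 114 mm over their backs; the gripper's body (76 mm by 85 mm) begins 54 mm behind the grasp point. The pads swing forward as they close: fully open they stand 13 mm farther back than shut.
Start: joints at [1.091, 0.313, 1.498, -0, 1.331, -0.223], TCP at [133.356, 507.787, 231.294] pointing down, gripper open.
Joint ranges: [-2.94, 2.94], [-0.97, 2.17], [0.19, 2.56], [-1.23, 4.37], [0.02, 3.11], [-2.88, 2.88]. Speed limits (rad/s): [2.39, 2.39, 3.01, 3.14, 3.14, 3.14].

INTERFACE

Orientations are given as a unit quaternion [w, x, y, z].
In Python, from rig import ctrl gives the robot as it stands.
- The arm moves only by the tool send_rows, never from a script. Its argument "targets" is a list of rows, each an object with "offset": the shift along the world's x, y, z in cm, a list of three; "spin": the turn about the world's z in rad. A call has 1 to 8 rows; each row is the pose to reach, as a shift and turn from the pose commanded when the call began; what a row does not reach only later rows make up. A row lasts 1/12 s, in which the tool goes at most 41.7 mm and 7.16 degrees, less where a joint would pass 70% of its speed; a pose out of reach is approached as far as the arm can. A call with a gripper value outside its range is refused whole. "grip" is the opening, from 0 (shut) to 1 (fully open), set as the call begins (left out, the last holds). The fingers move at their own pace and stop on an object; "squeeze" is the grip in N (left out, the last holds). Time passes only in rows, so rows that repeat a pose let the fingers close. It gives the time, the measured TCP pose, the force, the opening and the grip force at its end, in the units of the state.
- ctrl.sense(): the state, without advancing time (a new reading comes with each control period).
- ctrl.capture(name): name is "scene" or "side" or "wrist"; returns (picture, depth): 420x560x3 uint8, red, green, blue; 420x560 float32, mm along the optical axis (not along the pixel's ray), 0 where there is no reading.
- ctrl.calibration(name): a dict with "fx", "fy", "cx", "cy" (pixels), "view" (4x4, takes a point from world to camera coordinates); the wrist camera has in their place "mount" (4x4, takes a point from camera to tool coordinates, whose origin is the TCP and whose axes are the flange's). Camera axes: x right, y down, z forward; pixel columns grow to the right and rows downward; lengths in mm; the calibration is good to about 2 mm. A picture is of the moment at which its call begins: read the wrist's pose just before it. calibration takes no time and is no camera call.
- ctrl.finish_job(): hands the job in; it is judged then, once.
Trained networks look in the newest picture that a camera, given by its name, has taken for a name from the list of things; names that differ only in an ending like _2 or _b are one class to them, and where a whole thing is asked for, a point or a joint stands for the part that bears it (a point fixed in the world has none). Each returns a list of dicts, best first, with "conf" (0 to 1); they miss things now and then, are a little off and sometimes report something else, mostly with a low value. They report only what shows in the picture. A call takes as long as a camera call. They do not tell look-alikes from the thing itself.
- ctrl.search_frame(camera, query): "box" ([left, top, right, bottom] in pixels, round what is visible of it).
- ctrl.place_of(camera, query): "uv" ([column, row] in pixels: a listed point, or the origin of a listed thing).
The state is a dict: "time_s": time; "joints": joint angles; "dq": joint speeds; "tau": joint torques, N m; "eef_pos": TCP position; "ee_rot": TCP orientation; "force": force on the tool from outside, world axes, zero at the start; "wrist_torque": the same for the moment, N m; "grip_width": opening from 0.0 (shut) to 1.0 (fully open); "grip_force": force on a finger pad.
Only numpy, scipy, OpenCV 4.12 (cv2) and the standard library are available. Lean on these libraries where they do the work, as an engineer would, in place of code of your own. Each camera call takes 0.05 s, during which the arm holds its last target. There are 200 camera calls.

TASK

Flip the fence stop's arm down in front of the fence, then slide the cedar side wall along the fence and press it gently against the stop's adjusting screw for about a second, ready for sawing to length. Leave it snug against the screw and flat along the fence, without shoving the lightly clamped stop along its track or disturbing the other things on the bench.

Things in the scene. Friction and masses are not known exactly. Their poses are not given: they have to be found in the camera images.
- station: Crosscut board fixed to the bench: plywood base 260 (x) x 600 (y) x 18 mm high, aluminium fence 30 mm thick along its far side. Origin at the centre of the underside (bench level), z up. The fence's working face is the plane x = +90 mm, facing -x; the fence runs along y from -280 to 280 mm, its top 45 mm above the base's top. A 4 mm saw kerf crosses it at y = -40 mm.
- stop: Flip stop: carriage on the fence's top track with a hinged arm, axes parallel to the crosscut board's. Origin: x on the fence's working face, y on the arm's -y face, z on the base's top. Black thumb knob 52 mm to +y, top 80 mm above the base, only nipped up: a push along y over about 10 N slips the carriage. A brass screw in the arm's tongue meets the wall 3 to 33 mm before the origin's y.
- stop_hinge (a point): Point on the arm's hinge axis (along y), mid-width: in the stop's axes x 18, y 11, z 54 mm. Arm: L-shaped aluminium bar 22 mm wide. Down, its upper limb (14 mm thick, top 61 mm above the base) runs forward over the fence to x -30; its tongue (x -30 to -4) hangs to 3 mm above the base, with an 8 mm brass screw at x -17, z 11 projecting to -y by an unmeasured 3 to 33 mm.
- flag (a joint): Arm angle: 0 = down on its end stop; starts raised, 1.4 to 1.75 rad; stays where left (stiff hinge, 0.08 N m). At 1.57 the upper limb stands upright, 48 mm tall above the hinge, its back (the top when down, 7 mm off the hinge line) facing +x, and the tongue points forward (-x) to 51 mm in front of the hinge. A straight press on the tongue binds: carry the arm round its hinge.
- wall_center (a point): Centre (half-way up) of the loose cedar side wall, a flat board 100 (its x) x 220 (its y) x 18 mm thick, about 0.16 kg, lying on the plywood base, its long side roughly along the fence and 15 to 75 mm off it, its +y end short of the stop. Axes are the board's.
- wall_corner (a point): The corner of the cedar wall that goes towards fence and stop: 50 mm to +x and 110 mm to +y from its centre, half-way up. Home, it is at x = 0 in the stop's axes and its end face touches the screw's tip: find that by feel.
- hammer: Rusty claw hammer 310 mm long on the bench, bystander. Origin at its underside.
- spokeshave: Cast-iron spokeshave 270 mm long, beyond the fence, bystander. Origin at its underside.
- roof: Bent galvanized roof panel 190 x 190 mm, 40 mm high, ridge up, bystander. Origin under its centre.
- glassknob: Green glass knob 35 mm wide, 37 mm high, beyond the fence, bystander. Origin at its underside.
Mind the look-alikes: they are no part of the job. Leave any purple or white look-alike of the part that bears wall_center alone.

How it is judged (in metres and radians):
On the way, in this order (a step that is already met when the one before it is completed fails the run):
1. the stop's arm is flipped fully down (value of joint flag below 0.05 rad), for 0.2 s.
2. the wall is pressed against the stop's screw (over 3 N) (value of joint flag below 0.05 rad and contact force between wall and stop above 3 N), for 0.3 s.
At the end, for the whole second after the job is handed in: The arm is down (within 0.05 rad); the wall lies still and flat on the base, its end within 1.5 mm of touching the tip of the stop's screw (whose middle is 35 mm from its tip) and its corner within 2 mm of the fence, its long side parallel to the fence within 0.015 rad (value of joint flag below 0.05 rad and y of screw_c0 in the frame of wall_corner between 0.0335 and 0.0365 m and x of wall_corner in the frame of stop between -0.002 and 0.002 m and angle between the y axis of wall_center and the y axis of station, either way round below 0.015 rad and angle between wall_center's own z axis and vertical below 0.02 rad and linear speed of wall below 0.01 m/s).
It fails at once if the stop is shoved along its track by more than 1.5 mm (distance of stop from where it was at the start of the episode above 0.0015 m).
It fails at once if the hammer is disturbed (20 mm) (distance of hammer from where it was at the start of the episode above 0.02 m).
It fails at once if the spokeshave is disturbed (20 mm) (distance of spokeshave from where it was at the start of the episode above 0.02 m).
It fails at once if the roof panel is disturbed (20 mm) (distance of roof from where it was at the start of the episode above 0.02 m).
It fails at once if the glass knob is disturbed (20 mm) (distance of glassknob from where it was at the start of the episode above 0.02 m).
It also fails if it takes over 69 s, if anything falls off the work surface, if the arm or the gripper's body presses on something with over 40 N, if the wrist force passes 120 N, or if a joint passes its speed limit or range.

## Working session

There is one attempt and no reset: what is moved stays moved. The work goes in short steps, Python scripts to look and compute and a tool call to move; the robot and the scene stay as the last step left them, time stands still between calls to the robot, and variables do not carry over. Pictures are saved under pics/ and viewed, at most 10 in all, crops included, and the job is handed in when it is done.

Besides the shell and the picture viewer there is one more tool, called after "Request:" in YAML: its name, and indented under it one key for each argument. send_rows: Moves the arm, as the interface text tells. Its arguments: {"type":"object","properties":{"targets":{"type":"array"},"grip":{"type":"number"},"squeeze":{"type":"number"}},"required":["targets"]}

```bash
mkdir -p pics; ls
cat > h.py <<'E'
import numpy as np,cv2
from rig import ctrl
def world(cam,uv,depth=None,z=None):
    c=ctrl.calibration(cam); T=np.linalg.inv(np.array(c["view"]))
    r=np.array([(uv[0]-c["cx"])/c["fx"],(uv[1]-c["cy"])/c["fy"],1.])
    o=T[:3,3]; d=T[:3,:3]@r
    if z is not None: depth=(z-o[2])/d[2]
    return o+d*depth
E
python3 - <<'E'
from h import *
s=ctrl.sense(); print({k:np.round(v,3) for k,v in s.items()})
for cam in("scene","side"):
    p,d=ctrl.capture(cam); cv2.imwrite(f"pics/{cam}0.png",p[:,:,::-1]); np.save(f"{cam}_d.npy",d)
    for q in("station","stop","stop_hinge","wall_center","wall_corner","hammer","spokeshave","roof","glassknob"):
        for r in ctrl.place_of(cam,q)[:3]:
            u,v=np.round(r["uv"]).astype(int)
            dd=d[min(max(v,0),419),min(max(u,0),559)]
            print(cam,q,round(r["conf"],2),np.round(r["uv"],1),np.round(world(cam,r["uv"],dd)))
E
```

```text
pics
{'time_s': np.float64(0.0), 'joints': array([ 1.091,  0.313,  1.498,  0.   ,  1.331, -0.223]), 'dq': array([-0.002,  0.   ,  0.   ,  0.   ,  0.   ,  0.001]), 'tau': array([ 1.0000e-03, -4.1226e+01, -2.5974e+01, -0.0000e+00,  4.0000e-03,
        0.0000e+00]), 'eef_pos': array([133.212, 507.555, 230.721]), 'ee_rot': array([-0.   ,  0.128,  0.992, -0.001]), 'force': array([0.311, 0.399, 0.093]), 'wrist_torque': array([0.003, 0.018, 0.039]), 'grip_force': np.float64(0.0), 'grip_width': np.float64(0.995)}
scene station 0.73 [252.2 239.6] [ 543. -132.   39.]
scene station 0.62 [287.6 239.6] [584. -41.  29.]
scene stop 0.89 [343.6 236.2] [665.  94.  42.]
scene stop_hinge 0.77 [345.4 224.3] [663.  99.  80.]
scene wall_center 0.88 [329.7 158.2] [236. 343.  17.]
scene wall_center 0.85 [137.6 219.1] [ 247. -380.   17.]
scene wall_center 0.75 [287.6 243.7] [633. -69.  61.]
scene wall_corner 0.94 [293.8 237.5] [586. -22.  31.]
scene wall_corner 0.93 [ 95.4 236.6] [ 248. -510.    3.]
scene wall_corner 0.56 [323.1 173.2] [304. 268.  11.]
scene hammer 0.79 [110.7 301.5] [ 566. -532.   27.]
scen
[... 223 characters left out ...]
3.9 221.3] [530. -57.  37.]
side station 0.16 [315.5 184.4] [634. 107.  17.]
side stop 0.54 [315.6 185.8] [631.  99.  19.]
side stop_hinge 0.58 [319.6 167.5] [646. 111.  79.]
side wall_center 0.87 [173.2 171.3] [215. 319.  20.]
side wall_center 0.67 [311.9 240.5] [ 525. -130.   33.]
side wall_center 0.56 [225.5 364.7] [ 225. -390.   19.]
side wall_corner 0.81 [312.8 210.4] [572. -20.  33.]
side wall_corner 0.66 [204.4 178.7] [306. 268.   3.]
side wall_corner 0.6 [253.2 416.6] [ 253. -505.    8.]
side hammer 0.84 [390.  388.3] [ 527. -547.   19.]
side spokeshave 0.97 [379.9 209. ] [765. -71.  26.]
side roof 0.63 [242.8 125.6] [497. 489.  41.]
side glassknob 0.43 [353.6 172.4] [788. 143.   2.]
```

View pics/scene0.png

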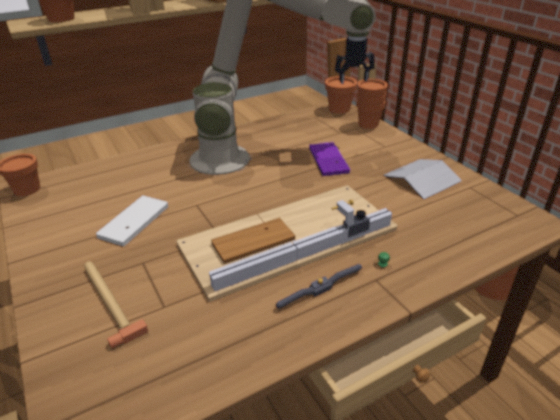

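View pics/side0.png

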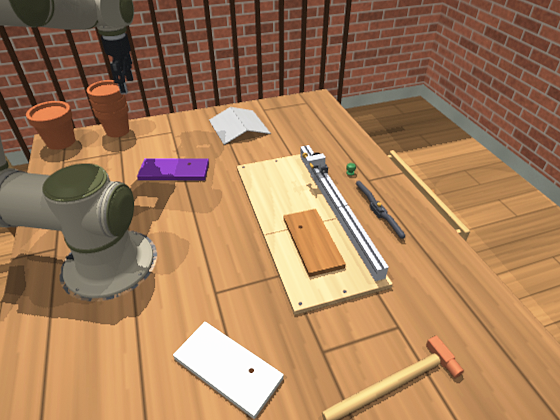

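Scene: the orange-brown cedar wall is at (253,240), lying on the plywood. The purple look-alike is at (329,158) and the white one at (134,219), both loose on the bench. The cedar one fits the description because it is the only one on the base along the fence. The stop, with its arm raised, is at (350,215). The side view agrees: wall (313,240), stop (315,160).

```bash
cat >> h.py <<'E'
def cloud(cam,d,T=None):
    c=ctrl.calibration(cam)
    if T is None: T=np.linalg.inv(np.array(c["view"]))
    v,u=np.mgrid[:420,:560]
    P=np.stack([(u-c["cx"])/c["fx"]*d,(v-c["cy"])/c["fy"]*d,d],-1)
    return P@T[:3,:3].T+T[:3,3]
def rect(X): 
    r=cv2.minAreaRect(X.astype(np.float32)); return np.round(r[0],1),np.round(r[1],1),round(r[2],2)
E
python3 - <<'E'
from h import *
big=[]
for cam in("scene","side"):
    d=np.load(f"{cam}_d.npy"); p=cv2.imread(f"pics/{cam}0.png"); W=cloud(cam,d)
    hsv=cv2.cvtColor(p,cv2.COLOR_BGR2HSV)
    ok=(d>0)&(W[...,0]>380)&(W[...,0]<740)&(W[...,1]>-330)&(W[...,1]<260)
    ft=ok&(W[...,2]>55)&(W[...,2]<70)&(hsv[...,1]<90)
    print(cam,"fence",ft.sum(),rect(W[ft][:,:2]),np.median(W[ft][:,2]))
    X=W[ft][:,:2]; l=cv2.fitLine(X.astype(np.float32),cv2.DIST_HUBER,0,.01,.01).ravel(); print(l, np.degrees(np.arctan2(l[1],l[0])))
    w=ok&(hsv[...,1]>150)&(W[...,2]>29)&(W[...,2]<44)
    n,lab,st,_=cv2.connectedComponentsWithStats(w.astype(np.uint8)); k=1+np.argmax(st[1:,4]); w=lab==k
    print("wall",w.sum(),rect(W[w][:,:2]),np.median(W[w][:,2]),st[k])
    b=ok&(W[...,2]>10)&(W[...,2]<25); print("base",rect(W[b][:,:2]),np.median(W[b][:,2]))
    a=ok&(W[...,2]>85)&(W[...,0]>550)&(W[...,1]>0); print("hi",a.sum(),W[a].min(0),W[a].max(0))
    u,v=(345,220) if cam=="scene" else(315,165)
    big.append(cv2.resize(p[v-50:v+70,u-110:u+50] if cam=="scene" else p[v-35:v+85,u-80:u+80],None,fx=2.4,fy=2.4,interpolation=cv2.INTER_CUBIC))
cv2.imwrite("pics/crop1.png",np.hstack(big))
E
```

```text
scene fence 1675 (array([652.4, -19.4]), array([557.8,  42. ]), 88.26) 62.145253165585814
[ 3.0692242e-02  9.9952888e-01  6.5406580e+02 -6.3351772e+01] 88.24118
wall 20 (array([ 576.8, -181.4]), array([34.9, 10.3]), 84.4) 34.07644199989352 [235 252  14   5  20]
base (array([544.4, -26.9]), array([577.9, 268.4]), 88.86) 17.51369804881392
hi 364 [600.8012611   86.21788225  85.1453142 ] [670.35572696 169.6012058  122.36053181]
side fence 1382 (array([649.5, -18.8]), array([557.1,  37.7]), 88.68) 63.216000936663306
[ 1.8814007e-02  9.9982297e-01  6.4353009e+02 -8.9788933e+01] 88.92197
wall 2209 (array([ 527.8, -125.1]), array([218.5, 100.4]), 88.03) 36.29736440092802 [ 284  209   61   65 2209]
base (array([539.8, -27.8]), array([576.6, 260.9]), 89.31) 18.367889542732655
hi 273 [601.04977554  84.85497328  85.41223846] [663.57950531 171.01764744 123.47256388]
```

View pics/crop1.png

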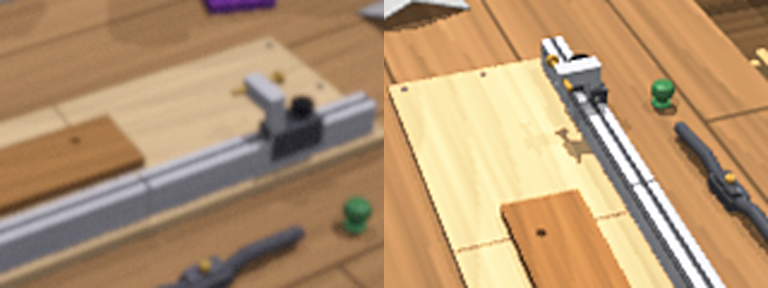

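Crop: the cedar wall is confirmed, orange-brown with a dark knot. The stop has its arm raised and its brass screw pointing -y. Moving over it for a closer look.

Request:
send_rows:
  targets:
    - {"offset":[42,-46,10],"spin":0.235}
    - {"offset":[42,-46,10],"spin":0.235}
    - {"offset":[42,-46,10],"spin":0.235}
    - {"offset":[42,-46,10],"spin":0.235}
    - {"offset":[42,-46,10],"spin":0.235}
    - {"offset":[42,-46,10],"spin":0.235}
    - {"offset":[42,-46,10],"spin":0.235}
    - {"offset":[42,-46,10],"spin":0.235}
  grip: 0

```text
time_s: 1.67
eef_pos: [350.8, 269.2, 283.4]
ee_rot: [0.0, 0.011, 1.0, 0.0]
force: [-0.2, 0.7, 0.0]
grip_width: 0.003
grip_force: 0.0
```

Request:
send_rows:
  targets:
    - {"offset":[20,-22,4],"spin":0}
    - {"offset":[20,-22,4],"spin":0}
    - {"offset":[20,-22,4],"spin":0}
    - {"offset":[20,-22,4],"spin":0}
    - {"offset":[20,-22,4],"spin":0}
    - {"offset":[20,-22,4],"spin":0}
    - {"offset":[20,-22,4],"spin":0}
    - {"offset":[20,-22,4],"spin":0}

```text
time_s: 2.33
eef_pos: [552.6, 46.4, 322.5]
ee_rot: [0.0, 0.013, 1.0, -0.001]
force: [-0.4, -1.0, -0.5]
grip_width: -0.004
grip_force: 0.0
```

```bash
cat >> h.py <<'E'
from scipy.spatial.transform import Rotation as R
def wristT():
    s=ctrl.sense(); q=s["ee_rot"]; T=np.eye(4); T[:3,:3]=R.from_quat([q[1],q[2],q[3],q[0]]).as_matrix(); T[:3,3]=s["eef_pos"]
    return T@np.array(ctrl.calibration("wrist")["mount"])
E
python3 - <<'E'
from h import *
print(np.round(ctrl.sense()["eef_pos"],1), np.round(np.array(ctrl.calibration("wrist")["mount"]),2).tolist())
T=wristT(); p,d=ctrl.capture("wrist"); cv2.imwrite("pics/w1.png",p[:,:,::-1]); W=cloud("wrist",d,T); np.savez("w1.npz",d=d,T=T,W=W)
for v,u in((0,0),(0,559),(419,0),(419,559),(210,280)): print(np.round(W[v,u]))
E
```

```text
[552.6  46.4 322.5] [[-0.0, -0.96, -0.27, 67.66], [1.0, -0.0, 0.0, -0.34], [-0.0, -0.27, 0.96, -143.05], [0.0, 0.0, 0.0, 1.0]]
[ 316. -323.    1.]
[336. 424.   1.]
[ 1917. -1442.  -750.]
[547. 105. 416.]
[612.  44.  19.]
```

View pics/w1.png

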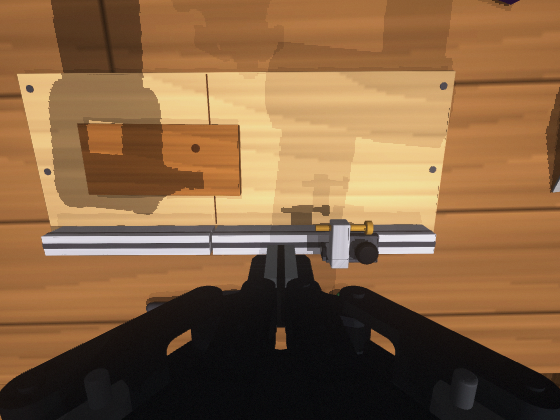

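The wrist picture shows the base (20-455, 72-228), the wall (80-240, 124-195), the fence at rows 228-255, the raised arm at (341,243), the screw tip near (316,228) and the knob at (367,252).

Run:
```python
from h import *
z=np.load("w1.npz"); W=z["W"]; p=cv2.imread("pics/w1.png"); hsv=cv2.cvtColor(p,cv2.COLOR_BGR2HSV)
v,u=np.mgrid[:420,:560]; m=v<275
def line(X,name):
    l=cv2.fitLine(X.astype(np.float32),cv2.DIST_HUBER,0,.01,.01).ravel(); s=np.sign(l[1]); print(name,"yaw",round(float(np.arctan2(-l[0]*s,l[1]*s)),4),"x at y=0,100:",[round(float(l[2]+l[0]/l[1]*(y-l[3])),1) for y in(0,100)],len(X))
# base front edge: first row per column where z>10
e=[];f=[];wn=[];wf=[]
for c in range(40,430,3):
    col=W[:270,c,2]; i=np.where((col>10)&(col<25))[0]
    if len(i): e.append(W[i[0],c,:2])
    if c<230 or 245<c<300:
        i=np.where(col>52)[0]; i=i[i>210]
        if len(i): f.append(W[i[0],c]); 
    if 90<c<232:
        i=np.where((col>28)&(col<45)&(np.arange(270)<212))[0]
        if len(i): wn.append(W[i[0],c,:2]); wf.append(W[i[-1],c,:2])
line(np.array(e),"base near"); f=np.array(f); print(np.median(f[:,2])); line(f[:,:2],"fence face"); line(np.array(wn),"wall near"); line(np.array(wf),"wall far")
w=m&(v<212)&(W[...,2]>28)&(W[...,2]<45)&(u<260); print("wall",rect(W[w][:,:2]),np.median(W[w][:,2]))
b=m&(W[...,2]>10)&(W[...,2]<25); print("base",rect(W[b][:,:2]),np.median(W[b][:,2]))
ft=m&(W[...,2]>55)&(W[...,2]<68)&(v>220);print("ftop",rect(W[ft][:,:2]),np.median(W[ft][:,2]))
a=m&(W[...,2]>108)&(u>300)&(u<400); print("arm",a.sum(),rect(W[a][:,:2]),W[a].min(0),W[a].max(0))
k=m&(W[...,2]>88)&(W[...,2]<104)&(u>352); print("knob",rect(W[k][:,:2]),np.median(W[k][:,2]))
s=(hsv[...,0]>15)&(hsv[...,0]<30)&(hsv[...,1]>160)&(W[...,2]>80)&m; print("screw",s.sum(),W[s].min(0),W[s].max(0))
for r in range(215,272,3): print(r,np.round(W[r,341]))
```

```text
base near yaw -0.0209 x at y=0,100: [415.6, 417.7] 130
53.64406764754665
fence face yaw -0.0205 x at y=0,100: [634.7, 636.8] 81
wall near yaw -0.0264 x at y=0,100: [484.0, 486.6] 47
wall far yaw -0.036 x at y=0,100: [583.8, 587.4] 47
wall (array([ 530.4, -122.5]), array([220.7, 100.3]), 88.0) 36.31817468164138
base (array([521.7,  67.5]), array([305.8, 785.4]), 6.12) 18.438233121728047
ftop (array([649.3, -16.3]), array([560.9,  34.5]), 89.21) 63.38208597486499
arm 1451 (array([565.6, 101.8]), array([191.5,  69.4]), 24.47) [484.9219188   48.03019651 108.01563347] [659.66732225 158.43348358 465.47683648]
knob (array([640.6, 151.2]), array([59.6, 29.2]), 27.5) 97.47487145955537
screw 258 [603.30206636  88.61481908 107.03372459] [617.96256379 157.3027148  116.35214012]
215 [623. 137.  19.]
218 [627. 138.  19.]
221 [604. 120. 106.]
224 [604. 118. 117.]
227 [607. 118. 119.]
230 [611. 118. 118.]
233 [614. 118. 120.]
236 [618. 118. 119.]
239 [622. 118. 121.]
242 [626. 118. 120.]
245 [630. 118. 120.]
248 [634. 118. 120.]
251 [638. 118. 120.]
254 [642. 119. 121.]
257 [646. 119. 120.]
260 [650. 119. 120.]
263 [654. 119. 120.]
266 [658. 119. 121.]
269 [724. 144.  -1.]
```

Request:
send_rows:
  targets:
    - {"offset":[13.4,7.2,-8],"spin":0}
    - {"offset":[13.4,7.2,-8],"spin":0}
    - {"offset":[13.4,7.2,-8],"spin":0}
    - {"offset":[13.4,7.2,-8],"spin":0}
    - {"offset":[13.4,7.2,-8],"spin":0}
    - {"offset":[13.4,7.2,-14],"spin":0}
    - {"offset":[13.4,7.2,-17],"spin":0}
    - {"offset":[13.4,7.2,-17],"spin":0}

```text
time_s: 3.05
eef_pos: [680.3, 124.0, 145.6]
ee_rot: [-0.006, 0.01, 1.0, -0.0]
force: [-0.2, -0.8, -1.5]
grip_width: 0.002
grip_force: 0.0
```

Request:
send_rows:
  targets:
    - {"offset":[0,0,0],"spin":0}
    - {"offset":[0,0,0],"spin":0}
    - {"offset":[0,0,0],"spin":0}

```text
time_s: 3.3
eef_pos: [684.9, 123.2, 156.7]
ee_rot: [0.003, 0.011, 1.0, 0.0]
force: [-0.2, 0.2, 0.2]
grip_width: 0.002
grip_force: 0.0
```

Request:
send_rows:
  targets:
    - {"offset":[0,-0.5,-2],"spin":0}
    - {"offset":[0,-0.5,-4],"spin":0}
    - {"offset":[0,-0.5,-5.2],"spin":0}
    - {"offset":[0,-0.5,-5.2],"spin":0}
    - {"offset":[0,-0.5,-5.2],"spin":0}

```text
time_s: 3.72
eef_pos: [684.3, 118.1, 102.2]
ee_rot: [0.001, 0.011, 1.0, 0.0]
force: [0.2, -0.1, 0.5]
grip_width: -0.0
grip_force: 0.0
```

Request:
send_rows:
  targets:
    - {"offset":[-0.8,0,0.2],"spin":0}
    - {"offset":[-1.4,0,0.2],"spin":0}
    - {"offset":[-1.9,0,0.1],"spin":0}
    - {"offset":[-2.4,0,0],"spin":0}
    - {"offset":[-2.9,0,-0.1],"spin":0}
    - {"offset":[-3.3,0,-0.3],"spin":0}
    - {"offset":[-3.7,0,-0.5],"spin":0}
    - {"offset":[-4.0,0,-0.8],"spin":0}

```text
time_s: 4.38
eef_pos: [643.4, 118.1, 92.8]
ee_rot: [-0.0, 0.011, 1.0, 0.0]
force: [-1.2, 0.9, 2.2]
grip_width: -0.002
grip_force: 1.2
```

Request:
send_rows:
  targets:
    - {"offset":[-0.3,0,-0.4],"spin":0}
    - {"offset":[-0.5,0,-0.8],"spin":0}
    - {"offset":[-0.7,0,-1.1],"spin":0}
    - {"offset":[-0.8,0,-1.4],"spin":0}
    - {"offset":[-0.9,0,-1.5],"spin":0}
    - {"offset":[-0.9,0,-1.5],"spin":0}

```text
time_s: 4.88
eef_pos: [635.8, 118.0, 79.0]
ee_rot: [0.002, 0.011, 1.0, 0.0]
force: [0.2, 0.4, 7.7]
grip_width: 0.002
grip_force: 4.2
```

Request:
send_rows:
  targets:
    - {"offset":[-0.3,0,-0.2],"spin":0}
    - {"offset":[-0.3,0,-0.2],"spin":0}
    - {"offset":[-0.3,0,-0.2],"spin":0}
    - {"offset":[-0.3,0,-0.2],"spin":0}

```text
time_s: 5.22
eef_pos: [635.3, 117.9, 78.9]
ee_rot: [0.005, 0.011, 1.0, 0.0]
force: [8.9, 1.3, 12.8]
grip_width: -0.002
grip_force: 6.6
```

Request:
send_rows:
  targets:
    - {"offset":[0.3,0,1],"spin":0}
    - {"offset":[0.3,0,4],"spin":0}
    - {"offset":[0.3,0,8],"spin":0}
    - {"offset":[-4,-4,12],"spin":0}
    - {"offset":[-8,-8,16],"spin":0}
    - {"offset":[-8,-8,18],"spin":0}
    - {"offset":[-8,-8,18],"spin":0}
    - {"offset":[-8,-8,18],"spin":0}

```text
time_s: 5.88
eef_pos: [551.3, 35.8, 260.7]
ee_rot: [0.003, 0.012, 1.0, -0.001]
force: [0.9, -0.3, 0.3]
grip_width: -0.001
grip_force: 0.0
```

Run:
```python
from h import *
s=ctrl.sense(); print(np.round(s["eef_pos"],1))
T=wristT(); p,d=ctrl.capture("wrist"); cv2.imwrite("pics/w2.png",p[:,:,::-1]); W=cloud("wrist",d,T); np.savez("w2.npz",d=d,T=T,W=W)
```

```text
[551.3  35.8 260.7]
```

View pics/w2.png

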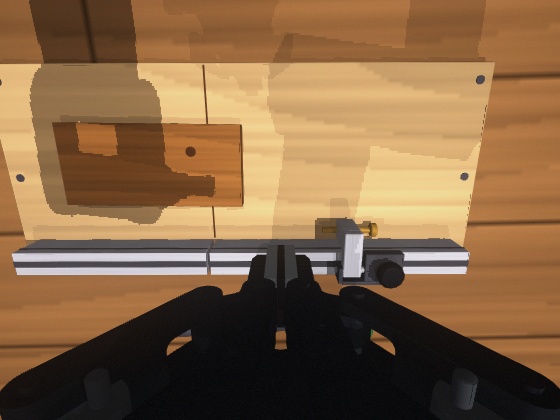

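Picture: the arm is down, with its limb at (354,262) over the fence and its tongue and screw at (330-375,230). The wall has not moved. Next, push it to the fence from its near side.

Request:
send_rows:
  targets:
    - {"offset":[-10.1,-15.8,-14],"spin":0}
    - {"offset":[-10.1,-15.8,-14],"spin":0}
    - {"offset":[-10.1,-15.8,-14],"spin":0}
    - {"offset":[-10.1,-15.8,-14],"spin":0}
    - {"offset":[-10.1,-15.8,-14],"spin":0}
    - {"offset":[-10.1,-15.8,-19],"spin":0}
    - {"offset":[-10.1,-15.8,-19],"spin":0}
    - {"offset":[-10.1,-15.8,-19],"spin":0}

```text
time_s: 6.6
eef_pos: [447.4, -119.3, 60.8]
ee_rot: [-0.005, 0.012, 1.0, 0.003]
force: [-0.1, 0.6, 0.5]
grip_width: -0.002
grip_force: 0.0
```

Request:
send_rows:
  targets:
    - {"offset":[0,0,0],"spin":0}
    - {"offset":[0,0,0],"spin":0}

```text
time_s: 6.77
eef_pos: [451.8, -119.7, 66.8]
ee_rot: [0.001, 0.01, 1.0, -0.0]
force: [-0.1, 0.1, 1.0]
grip_width: 0.001
grip_force: 0.0
```

Request:
send_rows:
  targets:
    - {"offset":[0,-0.3,-2],"spin":0}
    - {"offset":[0,-0.3,-3.5],"spin":0}
    - {"offset":[0,-0.3,-4.1],"spin":0}
    - {"offset":[0,-0.3,-4.1],"spin":0}
    - {"offset":[0.5,-0.3,-4.1],"spin":0}
    - {"offset":[1.0,-0.3,-4.1],"spin":0}
    - {"offset":[1.5,-0.3,-4.1],"spin":0}
    - {"offset":[1.8,-0.3,-4.1],"spin":0}

```text
time_s: 7.43
eef_pos: [470.0, -123.2, 25.6]
ee_rot: [0.001, 0.011, 1.0, -0.0]
force: [-1.5, 0.0, 0.9]
grip_width: 0.0
grip_force: 0.6
```

Request:
send_rows:
  targets:
    - {"offset":[0.4,0,0],"spin":0}
    - {"offset":[0.8,0,0],"spin":0}
    - {"offset":[1.2,0,0],"spin":0}
    - {"offset":[1.6,0,0],"spin":0}
    - {"offset":[2.0,0,0],"spin":0}
    - {"offset":[2.4,0,0],"spin":0}
    - {"offset":[2.8,0,0],"spin":0}
    - {"offset":[3.1,0,0],"spin":0}

```text
time_s: 8.1
eef_pos: [500.3, -123.1, 24.8]
ee_rot: [0.0, 0.011, 1.0, -0.0]
force: [-1.1, -0.7, 0.8]
grip_width: 0.0
grip_force: 0.7
```

Request:
send_rows:
  targets:
    - {"offset":[0.4,0,0],"spin":0}
    - {"offset":[0.8,0,0],"spin":0}
    - {"offset":[1.2,0,0],"spin":0}
    - {"offset":[1.5,0,0],"spin":0}
    - {"offset":[1.7,0,0],"spin":0}
    - {"offset":[1.9,0,0],"spin":0}
    - {"offset":[2.0,0,0],"spin":0}

```text
time_s: 8.68
eef_pos: [520.0, -123.0, 24.8]
ee_rot: [-0.0, 0.011, 1.0, -0.0]
force: [-0.5, -1.0, 0.6]
grip_width: -0.0
grip_force: 0.5
```

Request:
send_rows:
  targets:
    - {"offset":[0.1,0,0],"spin":0}
    - {"offset":[0.2,0,0],"spin":0}
    - {"offset":[0.2,0,0],"spin":0}

```text
time_s: 8.93
eef_pos: [520.8, -123.0, 24.8]
ee_rot: [-0.001, 0.011, 1.0, 0.0]
force: [-7.3, -1.2, 3.5]
grip_width: -0.001
grip_force: 3.4
```

Request:
send_rows:
  targets:
    - {"offset":[0.1,0,0],"spin":0}
    - {"offset":[0.1,0,0],"spin":0}
    - {"offset":[0.1,0,0],"spin":0}
    - {"offset":[-0.4,0,0],"spin":0}
    - {"offset":[-2,0,0],"spin":0}
    - {"offset":[-2,-2,3.5],"spin":0}
    - {"offset":[-2,-6,4.5],"spin":0}
    - {"offset":[-2,-9,4.5],"spin":0}

```text
time_s: 9.6
eef_pos: [503.2, -215.5, 73.1]
ee_rot: [0.003, 0.01, 1.0, -0.002]
force: [-0.2, -0.4, 0.6]
grip_width: -0.001
grip_force: 0.0
```

Request:
send_rows:
  targets:
    - {"offset":[1,-5.0,0],"spin":0}
    - {"offset":[4,-5.5,0],"spin":0}
    - {"offset":[8,-5.5,0],"spin":0}
    - {"offset":[8,-5.5,0],"spin":0}
    - {"offset":[8,-5.5,0],"spin":0}

```text
time_s: 10.02
eef_pos: [582.7, -267.9, 69.0]
ee_rot: [0.0, 0.01, 1.0, 0.0]
force: [-0.8, 0.2, 0.4]
grip_width: -0.009
grip_force: 0.0
```

```bash
cat >> h.py <<'E'
def wallrect(cam):
    if cam=="wrist":
        T=wristT(); p,d=ctrl.capture(cam); W=cloud(cam,d,T)
    else: p,d=ctrl.capture(cam); W=cloud(cam,d)
    hsv=cv2.cvtColor(p,cv2.COLOR_RGB2HSV)
    ok=(d>0)&(W[...,0]>430)&(W[...,0]<650)&(W[...,1]>-330)&(W[...,1]<160)&(hsv[...,1]>120)&(W[...,2]>30)&(W[...,2]<43)
    n,lab,st,_=cv2.connectedComponentsWithStats(ok.astype(np.uint8)); w=lab==1+np.argmax(st[1:,4])
    X=W[w]; return w.sum(),rect(X[:,:2]),X[:,:2].min(0).round(1),X[:,:2].max(0).round(1),np.median(X[:,2]),p
E
python3 - <<'E'
from h import *
for c in("side","wrist"):
    r=wallrect(c); print(c,r[:-1]); cv2.imwrite(f"pics/{c}3.png",r[-1][:,:,::-1])
E
```

```text
side (np.int64(1938), (array([ 579.2, -121.8]), array([220.6, 100.3]), 88.46), array([ 527.7, -232.1]), array([631.4, -11.4]), np.float64(36.33606792250288))
wrist (np.int64(33212), (array([ 581.7, -157.7]), array([148.6, 100.7]), 88.86), array([ 530. , -232.7]), array([632.7, -84.4]), np.float64(36.5153217263846))
```

Request:
send_rows:
  targets:
    - {"offset":[-0.25,0,-2],"spin":0}
    - {"offset":[-0.25,0,-4],"spin":0}
    - {"offset":[-0.25,0,-4.4],"spin":0}
    - {"offset":[-0.25,0.4,-4.4],"spin":0}
    - {"offset":[-0.25,0.9,-4.4],"spin":0}
    - {"offset":[-0.25,1.4,-4.4],"spin":0}
    - {"offset":[-0.25,1.9,-4.4],"spin":0}
    - {"offset":[-0.25,2.2,-4.4],"spin":0}

```text
time_s: 10.78
eef_pos: [579.7, -245.3, 26.8]
ee_rot: [0.001, 0.011, 1.0, -0.0]
force: [0.1, 0.9, 0.6]
grip_width: -0.0
grip_force: 0.0
```

Request:
send_rows:
  targets:
    - {"offset":[0.01,0.5,0],"spin":0}
    - {"offset":[0.02,1.0,0],"spin":0}
    - {"offset":[0.03,1.5,0],"spin":0}
    - {"offset":[0.04,2.0,0],"spin":0}
    - {"offset":[0.05,2.5,0],"spin":0}
    - {"offset":[0.06,3.0,0],"spin":0}
    - {"offset":[0.07,3.5,0],"spin":0}
    - {"offset":[0.08,4.0,0],"spin":0}

```text
time_s: 11.45
eef_pos: [580.4, -206.0, 26.3]
ee_rot: [0.0, 0.011, 1.0, -0.0]
force: [-0.9, -4.2, 5.1]
grip_width: -0.004
grip_force: 3.1
```

Run:
```python
from h import *
for c in("side","wrist"):
    r=wallrect(c); print(c,r[:-1])
s=ctrl.sense(); print(s["eef_pos"],s["force"])
```

```text
side (np.int64(1454), (array([578.5, -84.7]), array([220.6,  97.6]), 88.34), array([ 528.1, -194.2]), array([629. ,  26.1]), np.float64(36.354272879575035))
wrist (np.int64(39420), (array([ 581.9, -125.7]), array([134.7, 100.1]), 88.82), array([ 530.7, -192.9]), array([633. , -59.4]), np.float64(36.46695573976079))
[ 580.43475639 -205.30856188   26.24489218] [-0.76688477 -1.52769587  2.35178943]
```

Request:
send_rows:
  targets:
    - {"offset":[0.01,0.4,0],"spin":0}
    - {"offset":[0.02,0.8,0],"spin":0}
    - {"offset":[0.03,1.2,0],"spin":0}
    - {"offset":[0.04,1.6,0],"spin":0}
    - {"offset":[0.05,2.0,0],"spin":0}
    - {"offset":[0.06,2.4,0],"spin":0}
    - {"offset":[0.06,2.8,0],"spin":0}
    - {"offset":[0.07,3.2,0],"spin":0}

```text
time_s: 12.22
eef_pos: [581.0, -173.7, 26.1]
ee_rot: [0.0, 0.011, 1.0, -0.0]
force: [-0.3, -3.8, 5.3]
grip_width: 0.001
grip_force: 2.8
```

Request:
send_rows:
  targets:
    - {"offset":[0.01,0.3,0],"spin":0}
    - {"offset":[0.02,0.6,0],"spin":0}
    - {"offset":[0.03,0.9,0],"spin":0}
    - {"offset":[0.03,1.2,0],"spin":0}
    - {"offset":[0.03,1.4,0],"spin":0}
    - {"offset":[0.03,1.5,0],"spin":0}
    - {"offset":[0.03,1.5,0],"spin":0}

```text
time_s: 12.8
eef_pos: [581.3, -158.6, 26.1]
ee_rot: [0.0, 0.011, 1.0, -0.0]
force: [-0.5, -3.1, 4.4]
grip_width: 0.001
grip_force: 2.2
```

Run:
```python
from h import *
for c in("side","wrist"):
    r=wallrect(c); print(c,r[:-1]); cv2.imwrite(f"pics/{c}4.png",r[-1][:,:,::-1])
s=ctrl.sense(); print(s["eef_pos"],s["force"])
```

```text
side (np.int64(1335), (array([581.1, -37.3]), array([221.9,  99.8]), 88.61), array([ 530. , -147.5]), array([632.9,  73.9]), np.float64(36.35571535689314))
wrist (np.int64(39409), (array([583.4, -79.4]), array([134.5, 101.1]), 88.8), array([ 531.6, -146.5]), array([635.3, -13.2]), np.float64(36.51594348533362))
[ 581.30350891 -158.6669189    26.00620283] [ 1.13412041 -2.61912512  3.77132449]
```

Request:
send_rows:
  targets:
    - {"offset":[0,-0.5,0],"spin":0}
    - {"offset":[0.5,-0.5,-0.1],"spin":0}
    - {"offset":[0.9,-0.5,-0.1],"spin":0}
    - {"offset":[0.9,0,-0.1],"spin":0}
    - {"offset":[0.9,0.3,-0.1],"spin":0}
    - {"offset":[0.91,0.5,-0.1],"spin":0}
    - {"offset":[0.91,0.7,-0.1],"spin":0}
    - {"offset":[0.91,0.8,-0.1],"spin":0}

```text
time_s: 13.57
eef_pos: [590.2, -150.6, 24.8]
ee_rot: [-0.0, 0.011, 1.0, 0.0]
force: [-0.4, -0.3, -0.3]
grip_width: 0.003
grip_force: 0.3
```

Request:
send_rows:
  targets:
    - {"offset":[0,0.1,0],"spin":0}
    - {"offset":[0,0.2,0],"spin":0}
    - {"offset":[0,0.2,0],"spin":0}
    - {"offset":[0,0.2,0],"spin":0}

```text
time_s: 13.9
eef_pos: [590.2, -149.0, 24.9]
ee_rot: [0.0, 0.011, 1.0, 0.0]
force: [0.1, -0.0, -0.6]
grip_width: -0.004
grip_force: 0.0
```

Request:
send_rows:
  targets:
    - {"offset":[0,0.05,0],"spin":0}
    - {"offset":[0,0.1,0],"spin":0}
    - {"offset":[0,0.15,0],"spin":0}
    - {"offset":[0,0.2,0],"spin":0}

```text
time_s: 14.23
eef_pos: [590.3, -147.1, 24.9]
ee_rot: [0.0, 0.011, 1.0, -0.0]
force: [0.3, -0.7, 0.3]
grip_width: -0.0
grip_force: 0.3
```

Request:
send_rows:
  targets:
    - {"offset":[0,0.05,0],"spin":0}
    - {"offset":[0,0.1,0],"spin":0}
    - {"offset":[0,0.15,0],"spin":0}
    - {"offset":[0,0.2,0],"spin":0}

```text
time_s: 14.57
eef_pos: [590.3, -145.0, 24.8]
ee_rot: [-0.0, 0.011, 1.0, -0.0]
force: [0.9, -0.9, -0.9]
grip_width: 0.002
grip_force: 0.4
```

Run:
```python
from h import *
for c in("side","wrist"):
    r=wallrect(c); print(c,r[:-1])
    if c=="wrist": cv2.imwrite("pics/w5.png",r[-1][:,:,::-1])
s=ctrl.sense(); print(s["eef_pos"],s["force"])
```

```text
side (np.int64(1464), (array([580.4, -16.5]), array([236.6,  99.5]), 88.65), array([ 528.6, -134. ]), array([632.4, 100.9]), np.float64(36.27276429992179))
wrist (np.int64(43507), (array([582.7, -67. ]), array([129.6, 100.7]), 89.07), array([ 531.3, -131.7]), array([633.4,  -3. ]), np.float64(36.49901754373218))
[ 590.25200135 -144.93911189   24.85764597] [ 0.65976554 -0.90040278 -0.77066845]
```

View pics/w5.png

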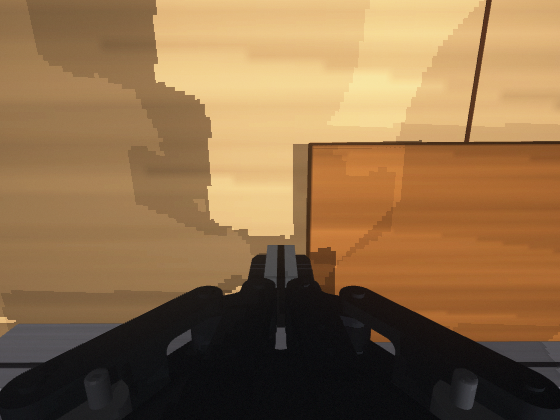

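The wall's -y end shows at column 308 against the fingertip, and it runs parallel to the fence. Creeping on.

Request:
send_rows:
  targets:
    - {"offset":[0,0.05,0],"spin":0}
    - {"offset":[0,0.1,0],"spin":0}
    - {"offset":[0,0.1,0],"spin":0}

```text
time_s: 14.92
eef_pos: [590.2, -144.5, 24.9]
ee_rot: [0.0, 0.011, 1.0, -0.0]
force: [-1.1, -4.3, 0.1]
grip_width: -0.001
grip_force: 1.9
```

Request:
send_rows:
  targets:
    - {"offset":[0,0.05,0],"spin":0}
    - {"offset":[0,0.1,0],"spin":0}
    - {"offset":[0,0.1,0],"spin":0}

```text
time_s: 15.17
eef_pos: [590.3, -144.2, 25.1]
ee_rot: [0.0, 0.011, 1.0, -0.001]
force: [-1.6, -8.2, -0.4]
grip_width: 0.003
grip_force: 3.6
```

Request:
send_rows:
  targets:
    - {"offset":[0,0.05,0],"spin":0}
    - {"offset":[0,0.1,0],"spin":0}
    - {"offset":[0,0.1,0],"spin":0}

```text
time_s: 15.42
eef_pos: [590.4, -143.7, 25.2]
ee_rot: [0.0, 0.011, 1.0, -0.001]
force: [-1.0, -11.0, 0.0]
grip_width: -0.002
grip_force: 4.8
```

Request:
send_rows:
  targets:
    - {"offset":[0,-0.08,0],"spin":0}
    - {"offset":[0,-0.1,0],"spin":0}
    - {"offset":[0,-0.1,0],"spin":0}

```text
time_s: 15.67
eef_pos: [590.3, -144.0, 25.0]
ee_rot: [0.0, 0.011, 1.0, -0.001]
force: [-0.5, -7.0, 0.9]
grip_width: -0.002
grip_force: 3.1
```

Request:
send_rows:
  targets:
    - {"offset":[0,0,0],"spin":0}
    - {"offset":[0,0,0],"spin":0}
    - {"offset":[0,0,0],"spin":0}
    - {"offset":[0,0,0],"spin":0}
    - {"offset":[0,0,0],"spin":0}
    - {"offset":[0,0,0],"spin":0}

```text
time_s: 16.17
eef_pos: [590.3, -144.0, 25.0]
ee_rot: [0.0, 0.011, 1.0, -0.001]
force: [-0.8, -6.2, -0.5]
grip_width: 0.002
grip_force: 3.1
```

Request:
send_rows:
  targets:
    - {"offset":[0,-0.3,0],"spin":0}
    - {"offset":[0,-1.0,0],"spin":0}
    - {"offset":[0,-3,0],"spin":0}
    - {"offset":[0,-4,4],"spin":0}
    - {"offset":[-8,-4,5],"spin":0}
    - {"offset":[-14,-4,5],"spin":0}
    - {"offset":[-14,-4,5],"spin":0}
    - {"offset":[-14,-4,5],"spin":0}

```text
time_s: 16.83
eef_pos: [446.1, -182.1, 74.7]
ee_rot: [-0.001, 0.011, 1.0, 0.001]
force: [0.4, -0.6, 0.4]
grip_width: -0.001
grip_force: 0.0
```

Run:
```python
from h import *
r=wallrect("side"); print(r[:-1])
s=ctrl.sense(); print(s["eef_pos"],s["force"])
```

```text
(np.int64(1348), (array([580.4, -16.6]), array([234.8, 101.4]), 89.41), array([ 529.2, -133.9]), array([632. , 100.4]), np.float64(36.19188785851941))
[ 445.86090282 -182.34612391   74.89295543] [ 1.35171021 -0.77184203  0.06427552]
```

Request:
send_rows:
  targets:
    - {"offset":[4.5,16,0],"spin":0}
    - {"offset":[4.5,16,0],"spin":0}
    - {"offset":[4.5,16,0],"spin":0}
    - {"offset":[4.5,16,0],"spin":0}
    - {"offset":[4.5,16,-3],"spin":0}
    - {"offset":[4.5,16,-5],"spin":0}
    - {"offset":[4.5,16,-5],"spin":0}
    - {"offset":[4.5,16,-5],"spin":0}

```text
time_s: 17.55
eef_pos: [495.2, -23.0, 24.7]
ee_rot: [-0.001, 0.011, 1.0, 0.0]
force: [0.1, 0.3, -0.3]
grip_width: 0.0
grip_force: 0.0
```

Request:
send_rows:
  targets:
    - {"offset":[0.5,0,0],"spin":0}
    - {"offset":[1.0,0,0],"spin":0}
    - {"offset":[1.5,0,0],"spin":0}
    - {"offset":[2.0,0,0],"spin":0}
    - {"offset":[2.5,0,0],"spin":0}
    - {"offset":[2.8,0,0],"spin":0}
    - {"offset":[3.0,0,0],"spin":0}

```text
time_s: 18.13
eef_pos: [523.0, -22.9, 24.6]
ee_rot: [-0.004, 0.01, 1.0, 0.0]
force: [-21.4, -3.6, 14.8]
grip_width: 0.0
grip_force: 10.8
```

Request:
send_rows:
  targets:
    - {"offset":[-0.3,0,0],"spin":0}
    - {"offset":[-0.6,0,0],"spin":0}
    - {"offset":[-2,0,0],"spin":0}
    - {"offset":[-4,-4,3],"spin":0}
    - {"offset":[-4,-8,5],"spin":0}
    - {"offset":[-3,-12,5],"spin":0}
    - {"offset":[0,-14.2,5],"spin":0}
    - {"offset":[4,-14.2,5],"spin":0}

```text
time_s: 18.8
eef_pos: [563.2, -170.4, 76.2]
ee_rot: [0.001, 0.014, 1.0, -0.001]
force: [-0.1, -0.9, 0.5]
grip_width: 0.001
grip_force: 0.0
```

Request:
send_rows:
  targets:
    - {"offset":[4.6,0,0],"spin":0}
    - {"offset":[4.6,0,0],"spin":0}
    - {"offset":[4.6,0,0],"spin":0}
    - {"offset":[4.6,0,0],"spin":0}

```text
time_s: 19.13
eef_pos: [608.7, -164.5, 74.3]
ee_rot: [-0.001, 0.011, 1.0, 0.0]
force: [-0.6, 0.2, 0.6]
grip_width: -0.0
grip_force: 0.0
```

Run:
```python
from h import *
for c in("side","wrist"):
    r=wallrect(c); print(c,r[:-1])
s=ctrl.sense(); print(s["eef_pos"],s["force"])
p=ctrl.capture("side")[0]; cv2.imwrite("pics/s6.png",cv2.resize(p[135:300,220:420],None,fx=3.5,fy=3.5,interpolation=cv2.INTER_CUBIC)[:,:,::-1])
```

```text
side (np.int64(1786), (array([582.6, -14.6]), array([237.5, 101.4]), 88.75), array([ 530. , -133.7]), array([634. , 103.4]), np.float64(36.38010181820971))
wrist (np.int64(36128), (array([583.7, -56.5]), array([150.3, 100. ]), 88.75), array([ 532.1, -132.3]), array([635.2,  17.6]), np.float64(36.54076881387428))
[ 608.36253449 -164.66732825   74.90623597] [-0.04277387  0.83376879  0.33341903]
```

View pics/s6.png

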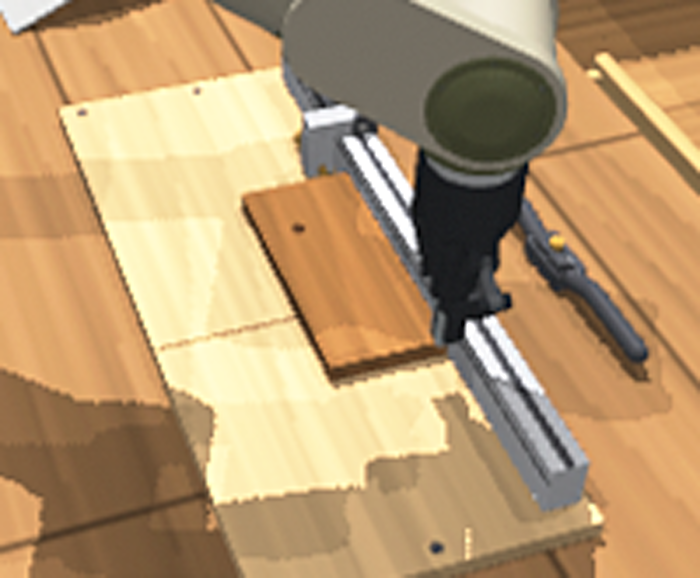

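The wall is at (340,270) in the crop, flat along the fence, with its end at the arm's screw (325,172). Now a gentle press on the screw's line.

Request:
send_rows:
  targets:
    - {"offset":[0.2,0,-2.5],"spin":0}
    - {"offset":[0.2,0,-4.9],"spin":0}
    - {"offset":[0.2,0,-4.9],"spin":0}
    - {"offset":[0.2,0.6,-4.9],"spin":0}
    - {"offset":[0.2,1.2,-4.9],"spin":0}
    - {"offset":[0.2,1.7,-4.9],"spin":0}
    - {"offset":[0.2,1.8,-4.9],"spin":0}
    - {"offset":[0.2,1.8,-4.9],"spin":0}

```text
time_s: 19.95
eef_pos: [611.8, -146.4, 26.9]
ee_rot: [0.001, 0.01, 1.0, -0.0]
force: [0.5, -1.0, -0.4]
grip_width: 0.002
grip_force: 0.0
```

Request:
send_rows:
  targets:
    - {"offset":[0,0.05,0],"spin":0}
    - {"offset":[0,0.1,0],"spin":0}
    - {"offset":[0,0.1,0],"spin":0}

```text
time_s: 20.2
eef_pos: [611.4, -146.0, 26.0]
ee_rot: [0.0, 0.011, 1.0, -0.0]
force: [0.7, -0.1, -0.3]
grip_width: 0.004
grip_force: 0.0
```

Request:
send_rows:
  targets:
    - {"offset":[0,0.05,0],"spin":0}
    - {"offset":[0,0.1,0],"spin":0}
    - {"offset":[0,0.1,0],"spin":0}

```text
time_s: 20.45
eef_pos: [611.4, -144.9, 25.8]
ee_rot: [-0.0, 0.011, 1.0, 0.0]
force: [0.2, 0.1, -0.9]
grip_width: 0.002
grip_force: 0.0
```

Request:
send_rows:
  targets:
    - {"offset":[0,0.05,0],"spin":0}
    - {"offset":[0,0.06,0],"spin":0}
    - {"offset":[0,0.06,0],"spin":0}

```text
time_s: 20.7
eef_pos: [611.4, -144.4, 25.8]
ee_rot: [-0.0, 0.011, 1.0, -0.0]
force: [-0.2, -1.0, -0.8]
grip_width: 0.003
grip_force: 0.5
```

Request:
send_rows:
  targets:
    - {"offset":[0,0.04,0],"spin":0}
    - {"offset":[0,0.06,0],"spin":0}
    - {"offset":[0,0.06,0],"spin":0}

```text
time_s: 20.95
eef_pos: [611.4, -144.1, 25.9]
ee_rot: [0.0, 0.011, 1.0, -0.0]
force: [-0.3, -3.6, 0.2]
grip_width: -0.002
grip_force: 1.8
```

Request:
send_rows:
  targets:
    - {"offset":[0,0.02,0],"spin":0}
    - {"offset":[0,0.04,0],"spin":0}
    - {"offset":[0,0.04,0],"spin":0}

```text
time_s: 21.2
eef_pos: [611.4, -144.0, 26.0]
ee_rot: [0.0, 0.011, 1.0, -0.001]
force: [-0.8, -6.4, -0.8]
grip_width: 0.002
grip_force: 2.7
```

Request:
send_rows:
  targets:
    - {"offset":[0,0,0],"spin":0}
    - {"offset":[0,0,0],"spin":0}
    - {"offset":[0,0,0],"spin":0}
    - {"offset":[0,0,0],"spin":0}
    - {"offset":[0,0,0],"spin":0}
    - {"offset":[0,0,0],"spin":0}
    - {"offset":[0,0,0],"spin":0}
    - {"offset":[0,0,0],"spin":0}

```text
time_s: 21.87
eef_pos: [611.4, -144.0, 26.0]
ee_rot: [0.0, 0.011, 1.0, -0.001]
force: [-0.6, -6.0, -0.3]
grip_width: -0.002
grip_force: 2.7
```

Request:
send_rows:
  targets:
    - {"offset":[0,0,0],"spin":0}
    - {"offset":[0,0,0],"spin":0}
    - {"offset":[0,0,0],"spin":0}
    - {"offset":[0,-0.2,0],"spin":0}
    - {"offset":[0,-1,0],"spin":0}
    - {"offset":[0,-3,0],"spin":0}
    - {"offset":[-2,-3,4],"spin":0}
    - {"offset":[-2,-3,7],"spin":0}

```text
time_s: 22.53
eef_pos: [588.6, -173.5, 93.8]
ee_rot: [-0.003, 0.012, 1.0, 0.002]
force: [-0.2, -0.2, 0.5]
grip_width: -0.006
grip_force: 0.0
```

Request:
send_rows:
  targets:
    - {"offset":[-10,0,12],"spin":0}
    - {"offset":[-14,4,16],"spin":0}
    - {"offset":[-14,8,20],"spin":0}
    - {"offset":[-14,12,20],"spin":0}
    - {"offset":[-14,16,20],"spin":0}
    - {"offset":[-14,16,20],"spin":0}
    - {"offset":[-14,16,20],"spin":0}
    - {"offset":[-14,16,20],"spin":0}

```text
time_s: 23.2
eef_pos: [450.5, -10.6, 299.2]
ee_rot: [0.002, 0.01, 1.0, 0.0]
force: [-0.5, -0.7, 0.6]
grip_width: 0.005
grip_force: 0.0
```

Run:
```python
from h import *
print(np.round(ctrl.sense()["eef_pos"],1))
for c in("side","wrist"):
    r=wallrect(c); print(c,r[:-1])
cv2.imwrite("pics/w7.png",r[-1][:,:,::-1])
```

```text
[450.5 -10.6 299.2]
side (np.int64(1817), (array([582. , -14.1]), array([240. , 101.2]), 88.39), array([ 530.2, -133.1]), array([634.1, 104.9]), np.float64(36.25848771336416))
wrist (np.int64(6204), (array([583.5, -11.5]), array([239. ,  99.3]), 88.86), array([ 531.7, -131.1]), array([634.8, 107.3]), np.float64(36.41754912324879))
```

View pics/w7.png

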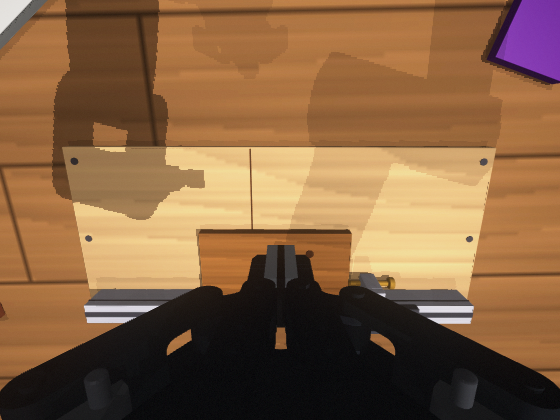

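The picture shows the wall at (197-352, 230-290), flat against the fence. Its +y end meets the brass screw at (352,282), and the arm is down. Handing in.

```bash
python3 -c "
from rig import ctrl
print(ctrl.finish_job())"
```

```text
the job is handed in; nothing more can be done
None
```

I handed the job in at about 23 s: the stop's arm is down, and the cedar wall lies flat along the fence against the screw after a press of about 6 N held for roughly a second. One earlier press reached 11 N at the finger for a moment, above the roughly 10 N at which the stop slips; I saw no sign that it moved but did not measure it, and the hand-in returned no verdict.

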